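# Slide the decorated dish between the colour pots onto the drying mat

### The arm

A 6-joint arm with a two-finger parallel gripper is mounted at the origin on the work surface. World frame = base frame: x ahead of the robot, y to its left, z up, the work surface at z = 0. Lengths are in m, angles in rad, forces in N, time in s.
With the tool pointing down it reaches from about 0.35 to 0.85 m from the base axis. Payload 8.1 kg.
Tool frame: the origin (TCP) lies where the fingers leave the gripper's body, on its centre line; the fingertips stand 84 mm ahead of it and the grasp point (between the pads) lies 65 mm ahead of it; z points along the fingers, y is the line along which they close (so a half turn about z gives the same grasp; the last joint's range is limited). The gripper opens to 93 mm and grips with 3 to 60 N. Pads are 15 mm wide; open, the fingers measure 128 mm over their backs; the gripper's body (75 mm by 188 mm) begins 65 mm behind the grasp point.
Start: joints at [-1.2, 0.13, 1.488, -0, 1.523, -0.085], TCP at [0.264, -0.539, 0.303] pointing down, gripper open.
Joint ranges: [-2.96, 2.96], [-0.89, 2.26], [0.02, 2.5], [-1.34, 4.48], [0, 2.73], [-2.66, 2.66]. Speed limits (rad/s): [2.39, 2.39, 2.79, 3.14, 3.14, 3.14].

### API

Orientations are given as a rotation vector (axis times angle).
In Python, from plant import robot gives the robot as it stands.
- The arm moves only by the shell command python3 -m jog 'ROWS' [FORCE]. ROWS is text: rows parted by semicolons, each of 5 numbers parted by spaces: the opening, from 0 (shut) to 1 (fully open), then the shift along the tool's x, y, z in m, then the turn about the tool's z in degrees. A call has 1 to 10 rows; each row shifts and turns the commanded pose from where the row before left it, along the tool's axes as they then stand; what a row does not reach is not made up. A row lasts 1/12 s, in which the tool goes at most 41.7 mm and 7.16 degrees, less where a joint would pass 70% of its speed; a pose out of reach is approached as far as the arm can. A call with a gripper value outside its range is refused whole. The fingers move at their own pace and stop on an object; FORCE is the grip in N (left out, the last holds). Time passes only in rows, so rows that do not move let the fingers close. It gives the time, the measured TCP pose, the force, the opening and the grip force at its end, in the units of the state.
- robot.read_state(): the state, without advancing time (a new reading comes with each control period).
- robot.read_camera(name): name is "side" or "top"; returns a dict with "color" (400x640x3 uint8, red, green, blue), "intrinsics" (3x3 intrinsics, pixels), "k1" (the pictures are not rectified: a ray, as slopes to the right and down, at radius r is drawn at 1 + k1 r^2 times it, then the intrinsics apply), "pose" (4x4, takes a point from camera to world coordinates). Camera axes: x right, y down, z forward; pixel columns grow to the right and rows downward; lengths in m; the calibration is good to about 2 mm. A picture is of the moment at which its call begins. There is no depth.
- robot.close_job(): hands the job in; it is judged then, once.
The state is a dict: "t": time; "q": joint angles; "dq": joint speeds; "joint_torque": joint torques, N m; "tool_pos": TCP position; "orientation": TCP orientation; "force": force on the tool from outside, world axes, zero at the start; "wrist_torque": the same for the moment, N m; "opening": finger opening in m; "gripper_force": force on a finger pad.
Only numpy, scipy, OpenCV 4.12 (cv2) and the standard library are available. Lean on these libraries where they do the work, as an engineer would, in place of code of your own. Each camera call takes 0.05 s, during which the arm holds its last target. There are 200 camera calls.

### The job

With the fingertips only, push the freshly decorated white square dish along the bench, through the narrow gap between the two colour pots, until it lies wholly on the green drying mat on the other side. Keep the dish flat on the bench all the way, never lifting or tipping it, and leave the mug, the bottle and the spatula where they are. Finish with the hand clear of everything.

Things in the scene. Friction and masses are not known exactly. Their poses are not given: they have to be found in the camera images.
- dish: Loose shallow square white porcelain dish, open on top, 96 x 96 mm outside and 24 mm high; floor and side walls 6 mm thick, so the hollow inside is 84 x 84 mm, 18 mm deep. Mass about 0.2 to 0.35 kg, slides freely on the bench. Origin: centre of the underside; x and y run square to its sides, z up. At the start it is turned up to 0.4 rad from square to the gap, on the other side of the pots from the mat.
- pots: Two white round colour pots with coloured bands (one blue, one orange), fixed to the bench, each 68 mm in diameter and 40 mm high. Origin: on the bench midway between them; x runs from the blue pot through the orange pot (axes of the pots at x = -85.5 and +85.5 mm), so the free gap between them is 103 mm wide; y is the direction through the gap, z up. The mat may be on the +y or on the -y side.
- mat: Thin green drying mat, 160 x 160 mm, level with the bench (no step to feel). Origin: its centre; x and y run square to its sides. Its centre lies 140 to 170 mm from the line through the pots and up to 30 mm to either side of the gap's middle.
- corner0 (a point): Outer bottom corner of the dish at its own x = +48 mm, y = +48 mm.
- corner1 (a point): Outer bottom corner of the dish at its own x = -48 mm, y = +48 mm.
- corner2 (a point): Outer bottom corner of the dish at its own x = -48 mm, y = -48 mm.
- corner3 (a point): Outer bottom corner of the dish at its own x = +48 mm, y = -48 mm.
- mug: Loose blue cup without handle, 72 mm across the rim, 75 mm high, a bystander. Origin: centre of its underside.
- bottle: Loose amber glass bottle, 44 mm in diameter, 85 mm high, a bystander. Origin: centre of its underside.
- spatula: Loose spatula about 160 mm long with green handle, lying on the bench, a bystander. Origin: centre of its underside; it lies along its x.
Not all that is in view belongs to the job. What is meant by the dish is not blue or yellow, and is the larger of those in its own colour.

How it is judged:
By the outcome, as a careful person would: the job done as asked, in the order asked, and still so for the second after the job is handed in, with the robot touching nothing.
It also fails if it takes over 51 s, if anything falls off the work surface, if the arm or the gripper's body presses on something with over 40 N, if the wrist force passes 120 N, or if a joint passes its speed limit or range.

## Working session

There is one attempt and no reset: what is moved stays moved. The work goes in short steps, Python scripts to look and compute and a shell command to move; the robot and the scene stay as the last step left them, time stands still between calls to the robot, and variables do not carry over. Pictures are saved under pics/ and viewed, at most 12 in all, crops included, and the job is handed in when it is done.

```bash
ls; mkdir -p pics
python3 - <<'E'
from plant import robot
import cv2
for n in("top","side"):
    c=robot.read_camera(n); cv2.imwrite(f"pics/{n}0.png",c["color"][:,:,::-1]); print(c["intrinsics"],c["k1"],c["pose"])
s=robot.read_state();print(s["t"],s["tool_pos"],s["orientation"],s["opening"])
E
```

```text
pics
[[499.60847666   0.         315.67457516]
 [  0.         499.60847666 201.08694271]
 [  0.           0.           1.        ]] -0.04911356077895956 [[ 0.0154924  -0.98661244  0.16234491  0.46017726]
 [-0.99986178 -0.01430679  0.00846958  0.04887637]
 [-0.00603355 -0.16245369 -0.98669772  0.92055638]
 [ 0.          0.          0.          1.        ]]
[[398.54196199   0.         312.3373874 ]
 [  0.         398.54196199 202.68265552]
 [  0.           0.           1.        ]] -0.06268431908143264 [[ 0.96565243 -0.15489334  0.2086227   0.46321084]
 [-0.25957728 -0.61097022  0.74788704 -0.53525609]
 [ 0.01161954 -0.77635265 -0.63019167  0.5119218 ]
 [ 0.          0.          0.          1.        ]]
0.1 [ 0.26400376 -0.53839267  0.3017972 ] [-3.05876502e+00 -7.09417590e-01  3.50548741e-04] 0.0928795568750123
```

View pics/top0.png

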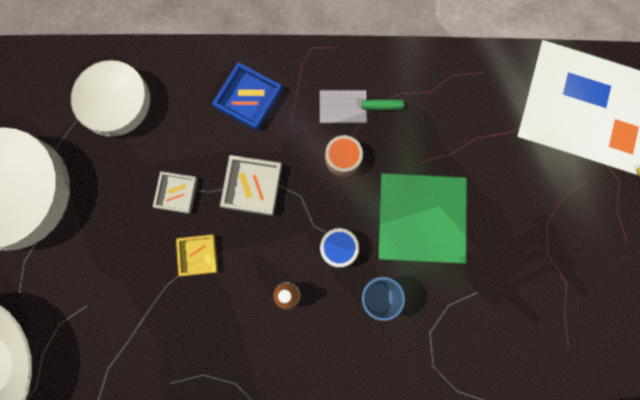

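View pics/side0.png

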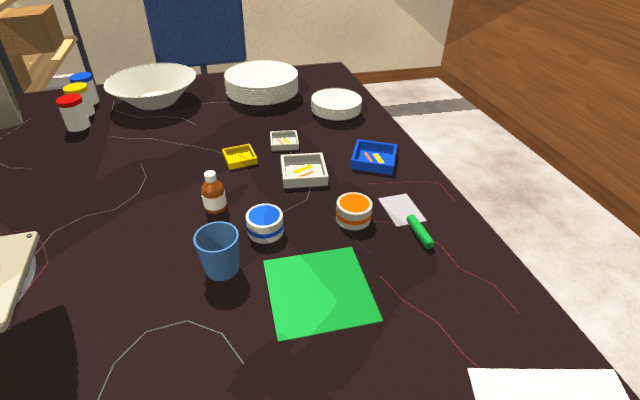

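Top picture: white or square candidates are the large white dish (252,185), small white dish (175,192), blue dish (248,96) and yellow dish (196,255). I choose the large white dish at (252,185). The orange pot is at (344,153), blue pot (339,247), mat (423,218), bottle (286,296), mug (383,298) and spatula (365,105). The side view agrees, with the dish at (303,170).

```bash
cat > h.py <<'E'
import numpy as np, cv2
from plant import robot
def ray(c,uv,z):
    uv=np.float64(uv).reshape(-1,2);K=c["intrinsics"]
    n=cv2.undistortPoints(uv.reshape(-1,1,2),K,np.array([c["k1"],0,0,0.])).reshape(-1,2)
    d=np.c_[n,np.ones(len(n))]@c["pose"][:3,:3].T;o=c["pose"][:3,3]
    return (o+d*((z-o[2])/d[:,2])[:,None])[:,:2]
def hsv(c): return cv2.cvtColor(c["color"],cv2.COLOR_RGB2HSV)
def big(m,xr=None):
    cs,_=cv2.findContours(m.astype(np.uint8),cv2.RETR_EXTERNAL,cv2.CHAIN_APPROX_NONE)
    return max(cs,key=cv2.contourArea)
def cxy(k): return cv2.minEnclosingCircle(k)
def near(c,m,xy,r,z):
    """blob of mask near world xy -> world contour at plane z"""
    h,w=m.shape;v,u=np.mgrid[:h,:w]
    P=ray(c,np.c_[u.ravel(),v.ravel()],z).reshape(h,w,2)
    return big(m&(np.hypot(*(P-xy).transpose(2,0,1))<r))
def dish(c,xy,r=.085):
    H=hsv(c); m=(H[...,1]<75)&(H[...,2]>120)
    P=ray(c,near(c,m,np.array(xy),r,.024).reshape(-1,2),.024)
    b=cv2.minAreaRect(P.astype(np.float32)*1000)
    return b
E
python3 - <<'E'
from h import *
c=robot.read_camera("top");H=hsv(c)
S=H[...,1]>100;h=H[...,0]
g=ray(c,[[252,185]],.024)[0]
b=dish(c,g);print("dish",b,cv2.boxPoints(b).round(1).tolist())
for n,m,px,z,r in(("orange",S&(h<15)&(H[...,2]>120),(344,153),.04,.04),("blue",S&(h>100)&(h<125)&(H[...,2]>110),(339,247),.04,.04),("mat",S&(h>45)&(h<85),(423,218),0,.13),("mug",S&(h>95)&(h<125),(383,298),.075,.05)):
    P=ray(c,near(c,m,ray(c,[px],z)[0],r,z).reshape(-1,2),z).astype(np.float32)*1000
    print(n,cv2.minEnclosingCircle(P) if n!="mat" else (cv2.minAreaRect(P),cv2.boxPoints(cv2.minAreaRect(P)).round(1).tolist()))
print("bottle",ray(c,[[286,296]],.085),"spat",ray(c,[[320,90],[320,122],[404,104]],0),"small",ray(c,[[175,192]],.02))
s=robot.read_camera("side");b=dish(s,g);print("side dish",b)
cv2.imwrite("pics/crop.png",cv2.resize(c["color"][130:310,140:480,::-1],None,fx=2.3,fy=2.3))
E
```

```text
dish ((637.3969116210938, 176.8533172607422), (97.85397338867188, 98.40848541259766), 81.89508056640625) [[581.7999877929688, 135.39999389648438], [679.2000122070312, 121.5], [693.0, 218.39999389648438], [595.5999755859375, 232.1999969482422]]
orange ((694.508056640625, 6.939977645874023), 28.379423141479492)
blue ((523.65673828125, 13.861581802368164), 27.183502197265625)
mat (((584.0108642578125, -142.7029266357422), (162.31976318359375, 162.77479553222656), 87.99890899658203), [[499.79998779296875, -221.0], [662.5, -226.6999969482422], [668.2000122070312, -64.4000015258789], [505.5, -58.79999923706055]])
mug ((436.9078063964844, -58.61780548095703), 35.6879768371582)
bottle [[0.43851299 0.10247132]] spat [[ 0.83050322  0.05176316]
 [ 0.76560908  0.05085921]
 [ 0.80436545 -0.11106079]] small [[0.62155887 0.31607916]]
side dish ((637.2427368164062, 162.33575439453125), (127.26350402832031, 98.27916717529297), 81.93218231201172)
```

View pics/crop.png

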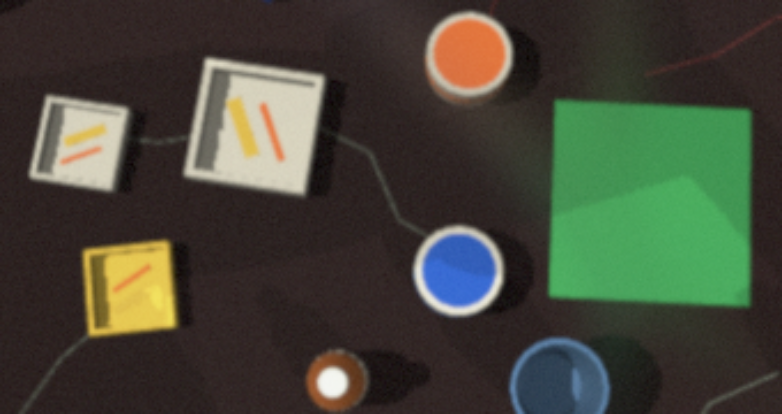

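The crop shows the chosen dish at about crop (255,127): larger, white, with a hollow inside. The small white dish is at (80,143), and nothing stands between the chosen dish and the gap. The sizes check out: dish 98 mm, pots 171 mm apart, mat 162 mm.

Plan: put the two fingertips inside the hollow, near the leading wall and above the floor, and push that wall along tool -x.

First turn the tool so that its y runs along the dish's side, at heading -8.1°.

```bash
cat >> h.py <<'E'
from scipy.spatial.transform import Rotation as Ro
def go(x,y,z):
    s=robot.read_state();R=Ro.from_rotvec(s["orientation"]).as_matrix()
    d=R.T@(np.array([x,y,z])-s["tool_pos"])
    print("t",s["t"],"pos",s["tool_pos"].round(4),"yhead",np.degrees(np.arctan2(R[1,1],R[0,1])).round(2),"tilt",R[2,2].round(5),"F",np.round(s["force"],1),"op",round(s["opening"],4),"shift mm",(d*1000).round(1))
E
python3 -m jog '0.43 0 0 0 -7;0.43 0 0 0 -7;0.43 0 0 0 -7;0.43 0 0 0 -7;0.43 0 0 0 -7;0.43 0 0 0 -7;0.43 0 0 0 -7;0.43 0 0 0 -6.8;0.43 0 0 0 0' 5
python3 -c "
from h import *
go(.6345,.157,.24)"
```

```text
t: 0.95
tool_pos: [0.2641, -0.5387, 0.3025]
orientation: [-2.366, -2.066, -0.0]
force: [0.5, 0.3, -0.0]
opening: 0.0411
gripper_force: 0.0
t 0.95 pos [ 0.2641 -0.5387  0.3025] yhead -7.76 tilt -1.0 F [ 0.5  0.3 -0. ] op 0.0411 shift mm [739.3 273.2  62.7]
```

```bash
M='0.43 .0308 .0114 .0026 0'
python3 -m jog '0.43 .0308 .0114 .0026 0;0.43 .0308 .0114 .0026 0;0.43 .0308 .0114 .0026 0;0.43 .0308 .0114 .0026 0;0.43 .0308 .0114 .0026 0;0.43 .0308 .0114 .0026 0;0.43 .0308 .0114 .0026 0;0.43 .0308 .0114 .0026 0' >/dev/null
python3 -m jog '0.43 .0308 .0114 .0026 0;0.43 .0308 .0114 .0026 0;0.43 .0308 .0114 .0026 0;0.43 .0308 .0114 .0026 0;0.43 .0308 .0114 .0026 0;0.43 .0308 .0114 .0026 0;0.43 .0308 .0114 .0026 0;0.43 .0308 .0114 .0026 0' >/dev/null
python3 -m jog '0.43 .0308 .0114 .0026 0;0.43 .0308 .0114 .0026 0;0.43 .0308 .0114 .0026 0;0.43 .0308 .0114 .0026 0;0.43 .0308 .0114 .0026 0;0.43 .0308 .0114 .0026 0;0.43 .0308 .0114 .0026 0;0.43 .0308 .0114 .0026 0;0.43 0 0 0 0' >/dev/null
python3 -c "
from h import *
go(.6346,.157,.14)"
```

```text
t 3.0333 pos [0.6397 0.1597 0.2385] yhead -8.14 tilt -1.0 F [-0.   0.6 -0.4] op 0.0403 shift mm [-3.5 -4.5 98.5]
```

Correct, go down to tips 36 mm above the bench, and look.

```bash
python3 -m jog '0.43 -.0015 -.0025 .03 0;0.43 -.001 -.002 .03 0;0.43 -.001 0 .03 0;0.43 0 0 .028 0;0.43 0 0 0 0;0.43 0 0 0 0' >/dev/null
python3 -c "
from h import *
go(.6346,.157,.096)
c=robot.read_camera('side');a=c['color'][110:260,200:420,::-1];d=robot.read_camera('top')['color'][130:260,180:400,::-1]
cv2.imwrite('pics/c2.png',np.vstack([cv2.resize(a[:150],None,fx=2.4,fy=2.4),cv2.resize(d[:100],None,fx=2.4,fy=2.4)]))"
```

```text
t 3.5333 pos [0.6324 0.1514 0.1204] yhead -8.24 tilt -0.99999 F [ 0.1 -0.3  0.6] op 0.0399 shift mm [ 5.9  1.5 24.4]
```

View pics/c2.png

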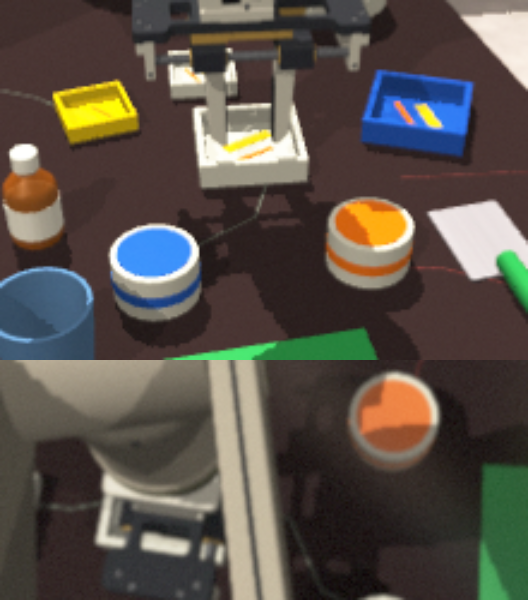

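The crop shows both fingertips (crop ~(217,140) and (283,135)) above the hollow of the white dish, spread along its width. The way ahead to the gap between the pots is clear. Correct a few mm, then descend.

```bash
python3 -m jog '0.43 .002 .0005 0 0;0.43 .002 .0005 0 0;0.43 .002 .0005 0 0;0.43 0 0 0 0;0.43 0 0 0 0' >/dev/null
python3 -c "
from h import *
go(.6346,.157,.096)"
python3 -m jog '0.43 0 0 .004 0;0.43 0 0 .004 0;0.43 0 0 .004 0;0.43 0 0 .004 0;0.43 0 0 .004 0;0.43 0 0 .0035 0;0.43 0 0 0 0;0.43 0 0 0 0;0.43 0 0 0 0'
python3 -c "
from h import *
go(.6346,.157,.096)
c=robot.read_camera('side');a=c['color'][110:260,200:420,::-1]
cv2.imwrite('pics/c3.png',cv2.resize(a,None,fx=3,fy=3))"
```

```text
t 4.05 pos [0.6367 0.1578 0.123 ] yhead -8.07 tilt -1.0 F [ 0.5 -0.2 -0.2] op 0.0401 shift mm [-1.1 -2.  27. ]
t: 4.8
tool_pos: [0.6364, 0.1576, 0.0989]
orientation: [2.372, 2.059, 0.0]
force: [-0.8, -0.3, -0.5]
opening: 0.0401
gripper_force: 0.0
t 4.8 pos [0.6364 0.1576 0.0989] yhead -8.08 tilt -1.0 F [-0.8 -0.3 -0.5] op 0.0401 shift mm [-0.8 -1.7  2.9]
```

View pics/c3.png

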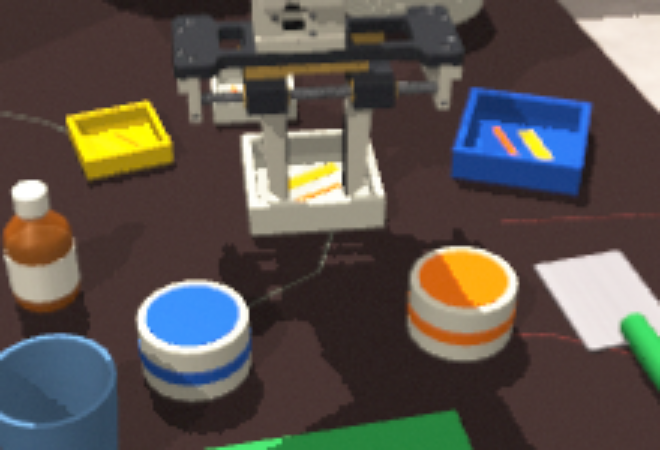

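The fingers are inside the hollow (tips at crop (275,195) and (352,195)), with no contact force. Lower 2.5 mm and open gently until the finger backs meet the side walls.

```bash
python3 -m jog '0.45 0 0 .0015 0;0.47 0 0 .001 0;0.49 0 0 0 0;0.5 0 0 0 0;0.51 0 0 0 0;0.52 0 0 0 0;0.53 0 0 0 0;0.54 0 0 0 0;0.54 0 0 0 0;0.54 0 0 0 0' 3
python3 -c "
from h import *
go(.6346,.137,.096)
c=robot.read_camera('side')
print(dish(c,(.637,.177)))"
```

```text
t: 5.68
tool_pos: [0.6364, 0.1575, 0.0964]
orientation: [2.373, 2.059, 0.0]
force: [0.3, 0.5, -0.5]
opening: 0.0505
gripper_force: 0.0
t 5.6833 pos [0.6364 0.1575 0.0964] yhead -8.08 tilt -1.0 F [ 0.3  0.5 -0.5] op 0.0505 shift mm [-20.6   1.1   0.4]
((642.073974609375, 169.94625854492188), (145.57974243164062, 106.57971954345703), 81.79779052734375)
```

```bash
python3 -m jog '0.56 0 0 0 0;0.58 0 0 0 0;0.6 0 0 0 0;0.62 0 0 0 0;0.64 0 0 0 0;0.64 0 0 0 0;0.64 0 0 0 0' 3
python3 -c "
from h import *
c=robot.read_camera('side');a=c['color'][110:260,200:420,::-1]
cv2.imwrite('pics/c4.png',cv2.resize(a[30:90,60:150],None,fx=7,fy=7,interpolation=2))"
```

```text
t: 6.32
tool_pos: [0.6363, 0.1576, 0.0963]
orientation: [-2.372, -2.059, 0.0]
force: [-1.1, 0.5, 1.3]
opening: 0.055
gripper_force: 3.0
```

View pics/c4.png

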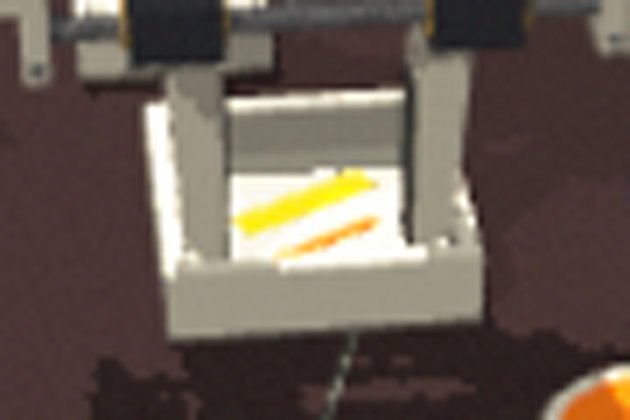

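The crop shows both finger backs against the side walls at an opening of 55 mm, so the dish is now centred on the tool. Loosen by about 0.5 mm a side, then advance to the leading wall and begin lining up.

```bash
python3 -m jog '0.58 0 0 0 0;0.58 0 0 0 0;0.58 -.003 0 0 0;0.58 -.003 0 0 0;0.58 -.003 0 0 0;0.58 -.003 0 0 0;0.58 -.003 0 0 0;0.58 -.003 0 0 0;0.58 -.002 0 0 0;0.58 0 0 0 0' 5
python3 -c "
from h import *
print(robot.read_state()['force'])
g=np.array([.6091,.0104]);px=np.array([.9992,-.041]);py=np.array([.041,.9992])
T=g+.075*py
go(*T,.0965)"
```

```text
t: 7.2
tool_pos: [0.6335, 0.1372, 0.0963]
orientation: [2.373, 2.059, -0.0]
force: [0.8, -0.4, -0.6]
opening: 0.0537
gripper_force: 0.0
[ 0.7544767  -0.40076939 -0.61078732]
t 7.2 pos [0.6335 0.1372 0.0963] yhead -8.1 tilt -1.0 F [ 0.8 -0.4 -0.6] op 0.0537 shift mm [-54.3 -13.8  -0.2]
```

```bash
python3 -m jog '0.58 -.0054 -.0016 0 -.6;0.58 -.0054 -.0016 0 -.6;0.58 -.0054 -.0016 0 -.6;0.58 -.0054 -.0017 0 -.6;0.58 -.0053 -.0017 0 -.6;0.58 -.0053 -.0017 0 -.6;0.58 -.0053 -.0017 0 -.6;0.58 -.0053 -.0017 0 -.6;0.58 -.0053 -.0016 0 -.5;0.58 -.0053 -.0016 0 -.5'
python3 -m jog '0.58 0 0 0 0;0.58 0 0 0 0;0.58 0 0 0 0' >/dev/null
python3 -c "
from h import *
g=np.array([.6091,.0104]);py=np.array([.041,.9992])
T=g+.05*py
go(*T,.0965)
c=robot.read_camera('side');cv2.imwrite('pics/c5.png',cv2.resize(c['color'][130:260,220:400,::-1],None,fx=4,fy=4))"
```

```text
t: 8.03
tool_pos: [0.6119, 0.0856, 0.0964]
orientation: [-2.264, -2.178, -0.0]
force: [0.3, 1.4, 0.6]
opening: 0.0536
gripper_force: 0.7
t 8.2833 pos [0.6119 0.086  0.0961] yhead -2.31 tilt -1.0 F [-0.7  0.1  1.2] op 0.054 shift mm [-25.7   0.3  -0.4]
```

View pics/c5.png

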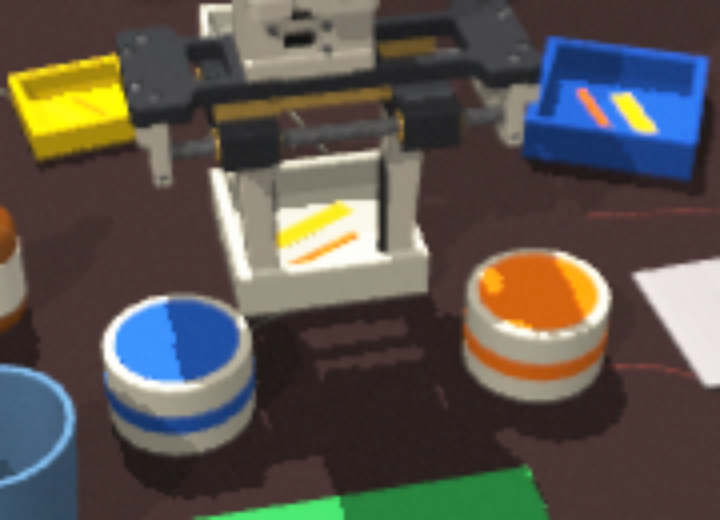

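The dish (front bottom corners at crop (245,312) and (430,285)) lies in front of the gap between the blue pot (180,370) and the orange pot (538,325). Check its centring in this one view, so that the calibration error cancels.

```bash
python3 -c "
from h import *
c=robot.read_camera('side');H=hsv(c);S=H[...,1]>120;h=H[...,0]
pots=[]
for m,u in((S&(h<20)&(H[...,2]>60),(538,297)),(S&(h>100)&(h<125)&(H[...,2]>80),(180,345))):
    px=np.array(u)/4+[220,130]
    P=ray(c,near(c,m,ray(c,[px],.04)[0],.034,.04).reshape(-1,2),.04).astype(np.float32)*1000
    e=cv2.minEnclosingCircle(P);print(e);pots.append(e[0])
B=ray(c,np.array([[245,312],[430,285]])/4+[220,130],0)*1000
T=ray(c,np.array([[237,276],[427,250]])/4+[220,130],.024)*1000
o,b=map(np.array,pots);ax=(o-b)/np.linalg.norm(o-b);mid=(o+b)/2
n=np.array([-ax[1],ax[0]])
print('gap angle',np.degrees(np.arctan2(*ax[::-1])),mid,np.linalg.norm(o-b))
for Q in(B,T):
    d=Q-mid;print('lateral',(d@ax).round(1),'along',(d@n).round(1),'w',np.linalg.norm(Q[1]-Q[0]).round(1))
"
```

```text
((694.8789672851562, 6.376781940460205), 28.316518783569336)
((525.3532104492188, 13.381343841552734), 27.92321014404297)
gap angle -2.3660338558823635 [610.11608887   9.87906289] 169.67040436747843
lateral [-44.7  51.4] along [59.6 61.4] w 96.1
lateral [-47.8  48.6] along [59.  60.2] w 96.5
```

Centred to within about 2 mm, with the yaw matched. Advance until the front is just in the mouth (about 10 mm free each side there), and look again.

```bash
python3 -m jog '0.58 -.0045 0 0 0;0.58 -.0045 0 0 0;0.58 -.0045 0 0 0;0.58 -.0045 0 0 0;0.58 -.0045 0 0 0;0.58 -.0045 0 0 0;0.58 -.0045 0 0 0;0.58 -.0045 0 0 0;0.58 0 0 0 0;0.58 0 0 0 0'
python3 -c "
from h import *
go(.6091,.0104,.0965)
c=robot.read_camera('side');cv2.imwrite('pics/c6.png',cv2.resize(c['color'][160:250,230:390,::-1],None,fx=5,fy=5,interpolation=2))"
```

```text
t: 9.22
tool_pos: [0.6107, 0.0497, 0.0964]
orientation: [2.266, 2.176, 0.0]
force: [0.4, 0.1, 0.4]
opening: 0.0542
gripper_force: 0.0
t 9.2167 pos [0.6107 0.0497 0.0964] yhead -2.32 tilt -1.0 F [0.4 0.1 0.4] op 0.0542 shift mm [-39.4  -0.   -0.1]
```

View pics/c6.png

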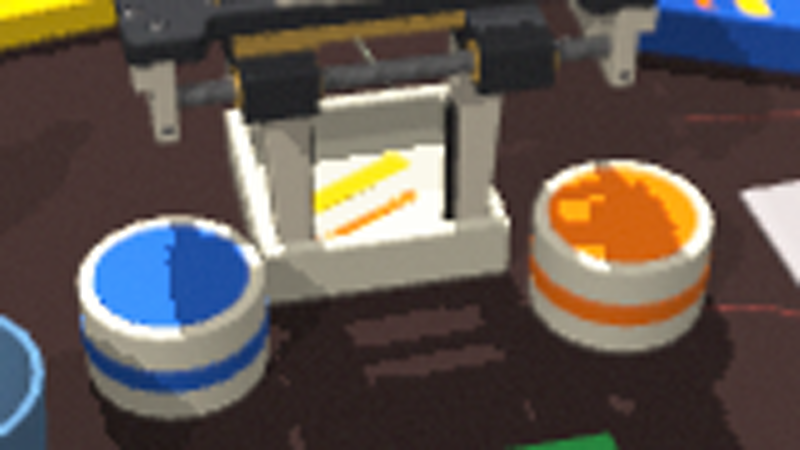

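The dish front spans crop (272,300)–(508,270), entering the mouth between the blue pot (173,315) and the orange pot (622,255). Neither side is touching. Work out the side clearance from these corners.

```bash
python3 -c "
from h import *
c=robot.read_camera('side')
q=lambda L,z:ray(c,np.array(L)/5+[230,160],z)*1000
mid=np.array([610.1,9.9]);a=np.radians(-2.35);ax=np.array([np.cos(a),np.sin(a)]);n=np.array([-ax[1],ax[0]])
for nm,Q in(('bot',q([[272,301],[508,271]],0)),('top',q([[258,252],[508,220]],.024)),('pot ground/left-right silh top',q([[82,285],[267,285],[533,225],[713,220]],.04))):
    d=Q-mid;print(nm,(d@ax).round(1),(d@n).round(1))
"
```

```text
bot [-44.6  49.2] [22.  20.3]
top [-48.9  48.9] [23.8 22.8]
pot ground/left-right silh top [-116.2  -51.2   51.6  118.7] [ -0.2 -13.9  -0.8 -11.9]
```

```bash
python3 -m jog '0.58 -.004 -.0007 0 0;0.58 -.004 0 0 0;0.58 -.004 0 0 0;0.58 -.004 0 0 0;0.58 -.004 0 0 0;0.58 -.004 0 0 0;0.58 -.004 0 0 0;0.58 -.004 0 0 0;0.58 -.004 0 0 0;0.58 -.004 0 0 0' | grep -E 'pos|force|open'
python3 -m jog '0.58 -.004 0 0 0;0.58 -.004 0 0 0;0.58 -.004 0 0 0;0.58 -.004 0 0 0;0.58 -.004 0 0 0;0.58 -.004 0 0 0;0.58 -.004 0 0 0;0.58 0 0 0 0' | grep -E 'pos|force|open'
python3 -c "
from h import *
go(.6042,-.1105,.0965)
c=robot.read_camera('side');cv2.imwrite('pics/c7.png',cv2.resize(c['color'][150:310,220:400,::-1],None,fx=3.5,fy=3.5,interpolation=2))"
```

```text
tool_pos: [0.6084, 0.0098, 0.0964]
force: [0.2, 0.8, 2.3]
opening: 0.054
gripper_force: 0.8
tool_pos: [0.6072, -0.0187, 0.0963]
force: [0.4, 0.1, -0.5]
opening: 0.054
gripper_force: 0.0
t 10.8167 pos [ 0.6072 -0.0187  0.0963] yhead -2.31 tilt -1.0 F [ 0.4  0.1 -0.5] op 0.054 shift mm [-91.9   0.8  -0.2]
```

View pics/c7.png

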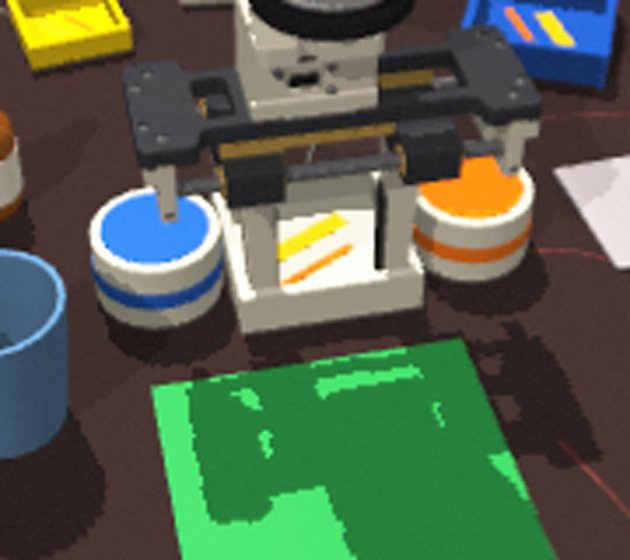

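The dish is in the throat with its front edge past it (crop (243,330)–(422,305)). It is touching neither pot, and forces are near zero. Keep going straight.

```bash
python3 -m jog '0.58 -.0046 0 0 0;0.58 -.0046 0 0 0;0.58 -.0046 0 0 0;0.58 -.0046 0 0 0;0.58 -.0046 0 0 0;0.58 -.0046 0 0 0;0.58 -.0046 0 0 0;0.58 -.0046 0 0 0;0.58 -.0046 0 0 0;0.58 -.0046 0 0 0' | grep -E 'pos|force|open'
python3 -m jog '0.58 -.0046 0 0 0;0.58 -.0046 0 0 0;0.58 -.0046 0 0 0;0.58 -.0046 0 0 0;0.58 -.0046 0 0 0;0.58 -.0046 0 0 0;0.58 -.0046 0 0 0;0.58 -.0046 0 0 0;0.58 -.0046 0 0 0;0.58 -.0046 0 0 0;' | grep -E 'pos|force|open'
python3 -c "
from h import *
go(.5866,-.177,.0965)"
```

```text
tool_pos: [0.6054, -0.0642, 0.0964]
force: [-0.1, 0.8, -0.3]
opening: 0.0536
gripper_force: 0.4
tool_pos: [0.6036, -0.1101, 0.0963]
force: [1.0, 1.0, -0.3]
opening: 0.0543
gripper_force: 0.4
t 12.5333 pos [ 0.6036 -0.1101  0.0963] yhead -2.29 tilt -1.0 F [ 1.   1.  -0.3] op 0.0543 shift mm [-67.5 -14.3  -0.2]
```

```bash
python3 -m jog '0.58 -.005 0 0 0;0.58 -.005 -.001 0 0;0.58 -.005 -.001 0 0;0.58 -.005 -.001 0 0;0.58 -.005 -.0015 0 0;0.58 -.005 -.0015 0 0;0.58 -.005 -.0015 0 0;0.58 -.005 -.0015 0 0;0.58 -.005 -.0015 0 0;0.58 -.005 -.0015 0 0' | grep -E 'pos|force|open'
python3 -m jog '0.58 -.005 -.0015 0 0;0.58 -.005 -.0005 0 0;0.58 -.005 0 0 0;0.58 -.0025 0 0 0;0.58 0 0 0 0;0.55 0 0 0 0;0.5 0 0 0 0;0.45 0 0 0 0;0.45 .004 0 0 0;0.45 .004 0 0 0' | grep -E 'pos|force|open'
python3 -m jog '0.45 0 0 0 0;0.45 0 0 0 0' >/dev/null
python3 -c "
from h import *
go(.5866,-.177,.0965)
c=robot.read_camera('side');cv2.imwrite('pics/c8.png',cv2.resize(c['color'][170:350,220:420,::-1],None,fx=3,fy=3,interpolation=2))"
```

```text
tool_pos: [0.5894, -0.1597, 0.0964]
force: [0.8, 1.4, 1.0]
opening: 0.0539
gripper_force: 0.6
tool_pos: [0.5872, -0.1683, 0.0963]
force: [-0.0, 0.7, -0.1]
opening: 0.0421
gripper_force: 0.0
t 14.3667 pos [ 0.5873 -0.168   0.0963] yhead -2.24 tilt -1.0 F [ 0.3  0.  -0.7] op 0.0417 shift mm [-9.  -0.3 -0.2]
```

View pics/c8.png

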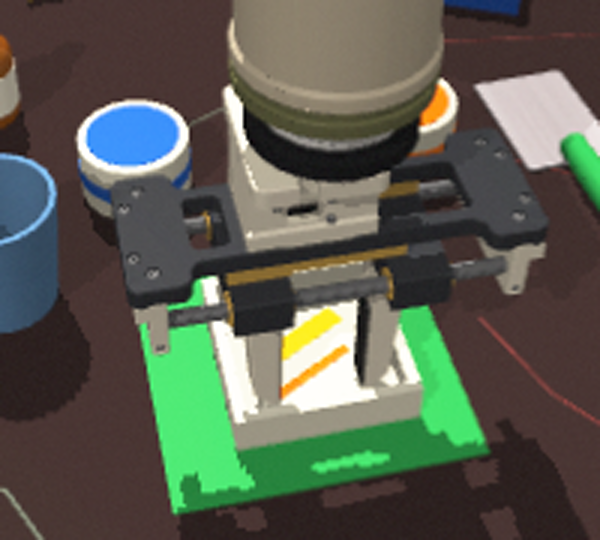

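The dish (front corners at crop (237,445) and (420,412)) lies within the green mat, and the fingers are free of its walls. Lift straight out and move clear.

```bash
python3 -m jog '0.45 0 0 -.005 0;0.45 0 0 -.01 0;0.45 0 0 -.02 0;0.45 0 0 -.03 0;0.45 0 0 -.03 0;0.45 0 0 -.03 0;0.45 0 0 -.03 0;0.45 0 0 -.03 0;0.45 0 0 -.02 0;0.45 0 0 0 0' | grep -E 'pos|force'
python3 -m jog '0.45 -.03 -.01 0 0;0.45 -.03 -.01 0 0;0.45 -.03 -.01 0 0;0.45 -.03 -.01 0 0;0.45 -.03 -.01 0 0;0.45 -.03 -.01 0 0;0.45 -.03 -.01 0 0;0.45 -.03 -.01 0 0;0.45 -.03 -.01 0 0;0.45 -.03 -.01 0 0' | grep -E 'pos|force'
python3 -m jog '0.45 0 0 0 0;0.45 0 0 0 0;0.45 0 0 0 0' >/dev/null
python3 -c "
from h import *
c=robot.read_camera('top');cv2.imwrite('pics/c9.png',c['color'][:,:,::-1])
b=dish(c,(.585,-.1427));print(b,cv2.boxPoints(b).round(1).tolist())
go(.5,-.4,.3)"
```

```text
tool_pos: [0.5892, -0.1694, 0.3093]
force: [0.3, -1.0, 1.1]
gripper_force: 0.0
tool_pos: [0.4743, -0.4657, 0.3014]
force: [-0.3, -1.1, -0.4]
gripper_force: 0.0
((587.7460327148438, -144.6883087158203), (101.23462677001953, 99.64227294921875), 87.75509643554688) [[536.0, -193.3000030517578], [635.5, -197.1999969482422], [639.5, -96.0999984741211], [539.9000244140625, -92.19999694824219]]
t 16.3833 pos [ 0.4756 -0.4635  0.3013] yhead -2.26 tilt -1.0 F [-0.3  0.9 -0.2] op 0.0418 shift mm [64.4 21.9  1.3]
```

View pics/c9.png

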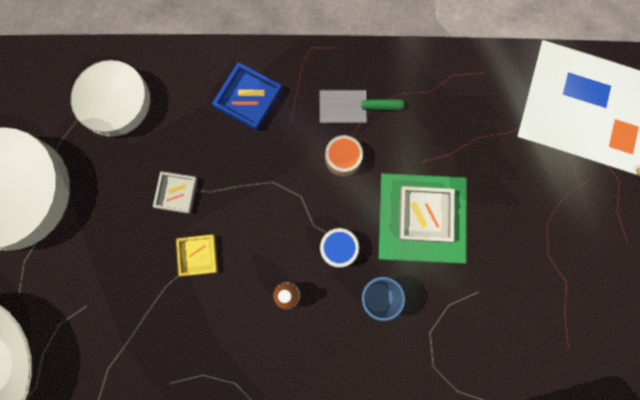

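The dish, at (427,214), lies wholly on the mat, which spans (380–466,174–263). The mug, bottle and spatula are where they were, and the hand is clear. Hand in.

```bash
python3 -c "
from plant import robot
print(robot.close_job())"
```

```text
the job is handed in; nothing more can be done
None
```

The white dish was pushed flat through the gap and lies wholly on the green mat; mug, bottle and spatula look unmoved, the hand is clear, and the job was handed in at about 16.4 s (no verdict came back).

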